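Trip-test the bench gas shut-off and refit its button guard

ROBOT

A 7-joint arm with a two-finger parallel gripper is mounted at the origin on a cart in front of the work surface, level with it; the furniture and walls round the work are solid. World frame = base frame: x ahead of the robot, y to its left, z up, the work surface at z = 0. Lengths are in m, angles in rad, forces in N, time in s.
With the tool pointing down it reaches from about 0.4 to 0.85 m from the base axis. Payload 10.4 kg.
Tool frame: the origin (TCP) lies at the very end of the fingers, on their centre line; the grasp point (between the pads) lies manip.hold_point_z behind it (manip.hold_point_z is the distance from the TCP to the grasp point, in m); z points along the fingers, y is the direction in which the jaws open and shut (so a half turn about z gives the same grasp; the last joint's range is limited). The gripper opens to 85 mm and grips with 20 to 120 N. Pads are 22 mm wide; open, the fingers measure 114 mm over their backs; the gripper's body (76 mm by 85 mm) begins 54 mm behind the grasp point. The pads swing forward as they close: fully open they stand 13 mm farther back than shut.
Start: joints at [-1.13, 0.332, -0.065, 1.46, 0.022, 1.35, -0.088], TCP at [0.28, 0.559, 0.231] pointing down, gripper open.
Joint ranges: [-2.6, 2.6], [-0.5, 2.12], [-1.47, 1.34], [0.16, 2.42], [-1.27, 4.41], [0.06, 2.06], [-2.6, 2.6]. Speed limits (rad/s): [2.22, 2.22, 2.79, 2.79, 3.14, 3.14, 3.14].

INTERFACE

Orientations are given as a unit quaternion [x, y, z, w].
In Python, from workcell import manip gives the robot as it stands.
- The arm moves only by the tool jog_arm, never from a script. Its arguments are lists of equal length, an entry for each row: "translation": the shift along the world's x, y, z in mm, a list of three; "turn": the turn about the world's z in degrees. In form: {"translation": [[x, y, z], ...], "turn": [turn, ...]}. A call has 1 to 12 rows; each row is the pose to reach, as a shift and turn from the pose measured when the call began; what a row does not reach only later rows make up. A row lasts 1/12 s, in which the tool goes at most 41.7 mm and 7.16 degrees, less where a joint would pass 70% of its speed; a pose out of reach is approached as far as the arm can. A call with a gripper value outside its range is refused whole. "grip" is the finger opening in mm, from 0 to 85.4, set as the call begins (left out, the last holds). The fingers move at their own pace and stop on an object; "grip_force" is the grip in N (left out, the last holds). Time passes only in rows, so rows that repeat a pose let the fingers close. It gives the time, the measured TCP pose, the force and the opening at its end, in the units of the state.
- manip.get_obs(): the state, without advancing time (a new reading comes with each control period).
- manip.camera(name): name is "side" or "top" or "wrist"; returns a dict with "frame" (420x560x3 uint8, red, green, blue), "mtx" (3x3 intrinsics, pixels), "k1" (the pictures are not rectified: a ray, as slopes to the right and down, at radius r is drawn at 1 + k1 r^2 times it, then the intrinsics apply), "pose" (4x4, takes a point from camera to world coordinates). Camera axes: x right, y down, z forward; pixel columns grow to the right and rows downward; lengths in m; the calibration is good to about 2 mm. A picture is of the moment at which its call begins. There is no depth.
- manip.hand_in(): hands the job in, once; it reports no verdict.
Trained networks look in a picture, given as the dict that the camera call returned (one of the last four; its "shot" number tells which), for a name from the list of things; names that differ only in an ending like _2 or _b are one class to them, and where a whole thing is asked for, a point or a joint stands for the part that bears it (a point fixed in the world has none). Each returns a list of dicts, best first, with "confidence" (0 to 1); they miss things now and then, are a little off and sometimes report something else, mostly with a low value. They report only what shows in the picture. A call takes as long as a camera call.
- manip.outline_of(picture, label): "mask" (420x560 bool, what is visible of it) and "extent" ([left, top, right, bottom] in pixels, round what is visible of it).
- manip.pinpoint(picture, label): "at" ([column, row] in pixels: a listed point, or the origin of a listed thing).
The state is a dict: "clock": time; "joint_pos": joint angles; "joint_velocities": joint speeds; "tau": joint torques, N m; "position": TCP position; "ee_rot": TCP orientation; "ft_force": force on the tool from outside, world axes, zero at the start; "torque": the same for the moment, N m; "grip_width": opening from 0.0 (shut) to 1.0 (fully open).
Only numpy, scipy, OpenCV 4.12 (cv2) and the standard library are available. Lean on these libraries where they do the work, as an engineer would, in place of code of your own. Each camera call takes 0.05 s, during which the arm holds its last target. There are 200 camera calls.

TASK

Do the weekly trip test of the bench gas shut-off: press its test button so that the ball lever drops all the way down, then lift the lever back up until it latches and stays up by itself. Finish by turning the bent guard strap and setting it across the button with both of its ends lying flat in the two notched plates, the lever still latched. Leave the brown bottle and the timer where they are.

Things in the scene. Friction and masses are not known exactly. Their poses are not given: they have to be found in the camera images.
- gas_shutoff: Bench gas shut-off, fixed: grey base plate 152x124 mm, brass gas line with two hose tails, white box 60x76 mm with its top 112 mm up. Origin on the worktop. Its -x points the way the lever points (roughly to the robot), y along the gas line, z up. Lever pivot at (-25,0,105) mm, button axis at x 33, y 0. Two steel plates beside the button (y -52..-46 and 46..52 mm) have the guard's notches.
- shutoff_lever (a joint): Ball lever, rad: about 0 = up and latched (rests at 0.01 to 0.03; 32 deg above level, knob 166 mm up), 1.0 = dropped (25 deg below level, knob 56 mm up), -0.1 = upper stop. Falls by weight and a light spring unless latched; 3 to 6 N at the knob lift it. From about 0.6 rad up it pushes the latch aside; it catches when lifted a little past 0, towards the stop. Let go earlier, it falls again.
- lever_knob (a point): Centre of the black ball knob, 32 mm diameter, at the end of the lever (steel rod 11 mm thick), 115 mm from the pivot. It moves on an arc in the unit's upright x-z plane.
- test_button (a joint): Travel of the test button, m: 0 = out, grows as it is pressed straight down, 0.009 = bottom stop. The lever is released after 6 to 7 mm. The spring takes 2 N at first and 4.5 N at the stop, plus 1 to 2 N of latch friction; it springs out again when let go.
- button_top (a point): Middle of the top face of the test button: round metal button, 26 mm diameter, on top of the white box; face 127 mm above the worktop when out.
- guard_bridge (a point): Centre of the loose guard's bridge: flat steel strap 24 mm wide, 4 mm thick, 0.15 kg, bent to a hat shape 136 mm long, 34 mm high. The bridge (86 mm long) runs along this point's y, 30 to 34 mm above the underside of the two flat end tabs (25 mm long); x across the strap, z up. Starts standing on its tabs on the worktop, this point 32 mm up. Half a turn leaves it the same.
- guard_seat (a point): Where guard_bridge comes when seated, over the button, 154 mm up (25 mm gap to the button). This point's y is the line through both notches, along which the bridge must run. Notches: open at the top, floor 122 mm above the worktop, 28 mm wide, 9 mm deep, then flared lips up to 141 mm; the guard has 2 mm play each way along x, 3 mm along y.
- fixative: Brown bottle with white cap, 48 mm diameter, 85 mm tall, behind the work; bystander, leave it standing where it is. Origin at the centre of its underside.
- microscope: Bench microscope, fixed, to the right of the work: an obstacle that fills x 0.35 to 0.70, y -0.20 to 0.06 m; its eyepieces, higher up, overhang towards the robot.
- lab_timer: Small white timer lying flat in front of the work, 72x66x21 mm; bystander, leave it where it is. Origin at the centre of its underside.

How it is judged:
On the way, in this order (a step that is already met when the one before it is completed fails the run):
1. the test button is pressed (value of joint test_button above 0.0025 m).
2. the lever has dropped all the way (value of joint shutoff_lever above 0.93 rad), for 0.1 s.
3. the lever is up again and latched, the button out (value of joint shutoff_lever below 0.06 rad and value of joint test_button below 0.0015 m and contact force between the fingers and shutoff_lever below 0.1 N), for 0.3 s.
At the end, for the whole second after the job is handed in: Lever up and latched by itself (within 0.06 rad), test button out (within 1.5 mm), guard at rest in both notches across the button: bridge centre within 6 mm sideways and 3 mm in height of the seat, in line with the notches within 0.1 rad, tilted less than 0.05 rad (value of joint shutoff_lever below 0.06 rad and value of joint test_button below 0.0015 m and horizontal distance between guard_bridge and guard_seat below 0.006 m and z of guard_bridge in the frame of guard_seat between -0.003 and 0.003 m and angle between the y axis of guard_bridge and the y axis of guard_seat, either way round below 0.1 rad and angle between guard_bridge's own z axis and vertical below 0.05 rad and linear speed of guard below 0.01 m/s); the robot touches nothing.
It fails at once if the brown bottle is knocked over or pushed away (angle between fixative's own z axis and vertical above 0.5 rad or distance of fixative from where it was at the start of the episode above 0.03 m).
It fails at once if the timer is pushed away (distance of lab_timer from where it was at the start of the episode above 0.03 m).
It also fails if it takes over 70 s, if anything falls off the work surface, if the arm or the gripper's body presses on something with over 40 N, if the wrist force passes 120 N, or if a joint passes its speed limit or range.

## Working session

There is one attempt and no reset: what is moved stays moved. The work goes in short steps, Python scripts to look and compute and a tool call to move; the robot and the scene stay as the last step left them, time stands still between calls to the robot, and variables do not carry over. Pictures are saved under pics/ and viewed, about 8 in all and at most 12, crops included, and the job is handed in when it is done.

Besides the shell and the picture viewer there is one more tool, called after "Request:" by a JSON object that holds its "name" and its "arguments", one argument or row to a line. jog_arm: Moves the arm, as the interface text tells. Its arguments: {"type":"object","properties":{"translation":{"type":"array"},"turn":{"type":"array"},"grip":{"type":"number"},"grip_force":{"type":"number"}},"required":["translation","turn"]}

```bash
mkdir -p pics; cat > h.py <<'E'
import numpy as np, cv2
from workcell import manip
from scipy.optimize import least_squares
def ray(p,uv):
    K=np.array(p["mtx"]);d=(np.array(uv,float)-K[:2,2])/[K[0,0],K[1,1]]
    u=d.copy()
    for _ in range(20): u=d/(1+p["k1"]*(u@u))
    T=np.array(p["pose"]);v=T[:3,:3]@np.r_[u,1];return T[:3,3],v/np.linalg.norm(v)
def atz(p,uv,z):
    o,v=ray(p,uv);return o+v*(z-o[2])/v[2]
def tri(l):
    A=0;b=0
    for p,uv in l:
        o,v=ray(p,uv);M=np.eye(3)-np.outer(v,v);A=A+M;b=b+M@o
    return np.linalg.solve(A,b)
def proj(p,X):
    T=np.array(p["pose"]);c=T[:3,:3].T@(np.array(X)-T[:3,3]);u=c[:2]/c[2];u=u*(1+p["k1"]*(u@u));K=np.array(p["mtx"])
    return u*[K[0,0],K[1,1]]+K[:2,2]
def save(p,n): cv2.imwrite("pics/"+n,cv2.cvtColor(p["frame"],cv2.COLOR_RGB2BGR))
E
python3 - <<'E'
from h import *
np.set_printoptions(precision=4,suppress=True)
s=manip.get_obs();print(s["position"],s["ee_rot"],s["grip_width"],manip.hold_point_z)
ps={n:manip.camera(n) for n in("side","top")}
for n,p in ps.items():
    save(p,n+"0.png");print(n,np.array(p["pose"])[:3])
for l in ["gas_shutoff","lever_knob","button_top","guard_bridge","guard_seat","fixative","lab_timer"]:
    L=[]
    for n,p in ps.items():
        r=manip.pinpoint(p,l)
        for q in r[:2]: print(l,n,q["at"],round(q["confidence"],2))
        if r:L.append((p,r[0]["at"]))
    z={"gas_shutoff":0,"lever_knob":.166,"button_top":.127,"guard_bridge":.032,"guard_seat":.154,"fixative":0,"lab_timer":0}[l]
    if len(L)==2:print("  tri",tri(L))
    for a in L:print("  z",atz(*a,z))
p=ps["top"]
r=manip.outline_of(p,"guard_bridge")
for q in r[:1]:
    c,wh,an=cv2.minAreaRect(np.argwhere(q["mask"])[:,::-1].astype(np.float32));print(q["extent"],c,wh,an)
    b=cv2.boxPoints((c,wh,an));print([atz(p,x,.015) for x in b])
cv2.imwrite("pics/both.png",np.vstack([cv2.cvtColor(ps[n]["frame"],cv2.COLOR_RGB2BGR) for n in ps])[:, :])
E
```

```text
[0.2794 0.5586 0.2305] [ 0.2298  0.9732 -0.0007 -0.0001] 0.9956589100683548 0.0187
side [[-0.4007  0.7962 -0.4532  0.9915]
 [ 0.9162  0.3474 -0.1996  0.3761]
 [-0.0015 -0.4953 -0.8687  1.0039]]
top [[-0.0041 -0.9877  0.1563  0.3926]
 [-0.9999  0.0065  0.0148  0.1609]
 [-0.0156 -0.1562 -0.9876  1.0301]]
gas_shutoff side [384.0, 278.1] 0.98
gas_shutoff top [173.5, 219.5] 0.92
gas_shutoff top [199.6, 257.3] 0.66
  tri [ 0.5221  0.4025 -0.0034]
  z [0.5213 0.4082 0.    ]
  z [0.5235 0.3958 0.    ]
lever_knob side [365.4, 188.5] 0.96
lever_knob side [405.2, 261.6] 0.48
lever_knob top [199.3, 256.1] 0.95
  tri [0.4375 0.3122 0.1638]
  z [0.4384 0.3135 0.166 ]
  z [0.4378 0.3106 0.166 ]
button_top side [403.3, 266.1] 0.46
button_top top [141.1, 199.0] 0.55
  tri [0.5457 0.4292 0.1299]
  z [0.5441 0.4296 0.127 ]
  z [0.5462 0.4298 0.127 ]
guard_bridge side [301.6, 243.1] 0.9
guard_bridge top [251.7, 216.0] 0.62
  tri [0.527  0.2267 0.0276]
  z [0.5297 0.2256 0.032 ]
  z [0.5258 0.2282 0.032 ]
guard_seat side [402.1, 257.1] 0.94
guard_seat side [360.8, 188.2] 0.53
guard_seat top [139.7, 198.5] 0.78
guard_seat top [194.6, 145.9] 0.7
  tri [0.5426 0.422  0.1568]
  z [0.5418 0.4207 0.154 ]
  z [0.5426 0.4244 0.154 ]
fixative side [330.9, 344.1] 0.88
fixative top [195.8, 145.7] 0.65
  tri [ 0.689   0.3559 -0.0194]
  z [0.6946 0.3567 0.    ]
  z [0.6836 0.352  0.    ]
lab_timer side [335.3, 186.5] 0.81
lab_timer top [251.0, 305.0] 0.71
  tri [ 0.345   0.2335 -0.0107]
  z [0.3513 0.2363 0.    ]
  z [0.346  0.2314 0.    ]
[222.5, 202.7, 289.5, 237.1] (255.07801818847656, 218.15830993652344) (13.978519439697266, 65.9183120727539) 66.94869995117188
[array([0.5104, 0.2906, 0.015 ]), array([0.5635, 0.1652, 0.015 ]), array([0.5366, 0.1541, 0.015 ]), array([0.4838, 0.279 , 0.015 ])]
```

View pics/top0.png

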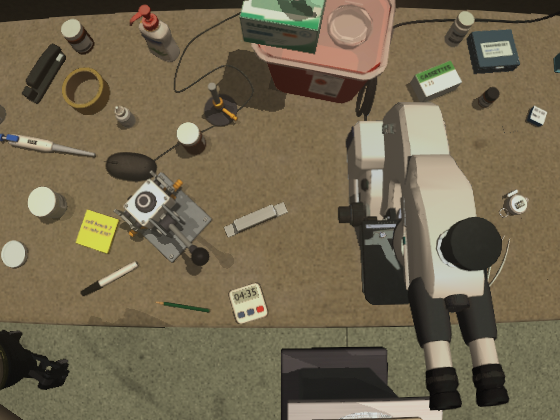

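View pics/side0.png

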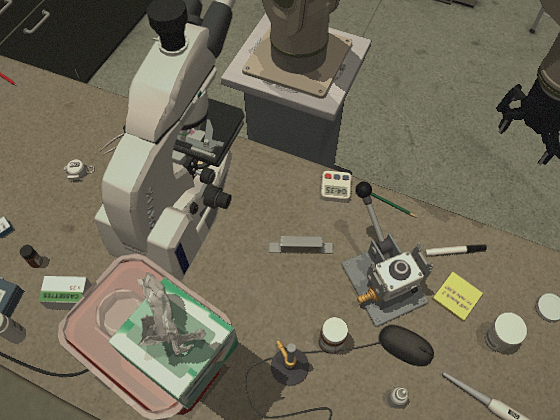

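The top view shows the guard at (255,218), the shut-off at about (150,210) and the knob at (200,256), and the side view agrees. From these I get the unit's yaw at about 47°, the button near (0.544, 0.426) and the guard's long axis at about 113°.

Request:
{"name": "jog_arm", "arguments": {
  "translation": [
    [22, -11, 10],
    [44, -22, 20],
    [66, -33, 20],
    [88, -44, 20],
    [110, -55, 20],
    [132, -66, 20],
    [155, -78, 20],
    [180, -90, 20],
    [205, -103, 20],
    [230, -115, 20],
    [250, -126, 20],
    [265, -133, 20]
  ],
  "turn": [6, 12, 18, 24, 31, 38, 45, 52, 58, 64, 70, 74],
  "grip": 0
}}

```text
clock: 1.85
position: [0.547, 0.4238, 0.2511]
ee_rot: [-0.404, 0.915, -0.001, 0.0]
ft_force: [0.1, 0.2, 0.0]
grip_width: -0.002
```

```bash
cat > look.py <<'E'
import sys
from h import *
np.set_printoptions(precision=4,suppress=True)
Z={"gas_shutoff":0,"lever_knob":.166,"button_top":.127,"guard_bridge":.032,"guard_seat":.154}
if len(sys.argv)>3: Z["lever_knob"]=Z["guard_bridge"]=float(sys.argv[3])
s=manip.get_obs();print(s["clock"],s["position"],s["ee_rot"],s["ft_force"],s["grip_width"],s["joint_pos"][-1])
p=manip.camera("wrist");save(p,sys.argv[1])
for l in sys.argv[2].split(","):
    for q in manip.pinpoint(p,l)[:2]: print(l,q["at"],round(q["confidence"],2),atz(p,q["at"],Z[l]))
E
python3 look.py w1.png button_top,guard_seat,lever_knob,guard_bridge,gas_shutoff
```

```text
1.85 [0.547  0.4238 0.2511] [-0.4036  0.9149 -0.0005  0.    ] [0.0628 0.244  0.0267] -0.0024935482270971067 1.6460277334914764
button_top [281.6, 202.8] 0.59 [0.5454 0.4232 0.127 ]
guard_seat [284.9, 213.1] 0.66 [0.5443 0.4258 0.154 ]
guard_bridge [163.7, 23.8] 0.91 [0.5235 0.2179 0.032 ]
gas_shutoff [282.9, 152.6] 0.67 [0.523 0.402 0.   ]
```

View pics/w1.png

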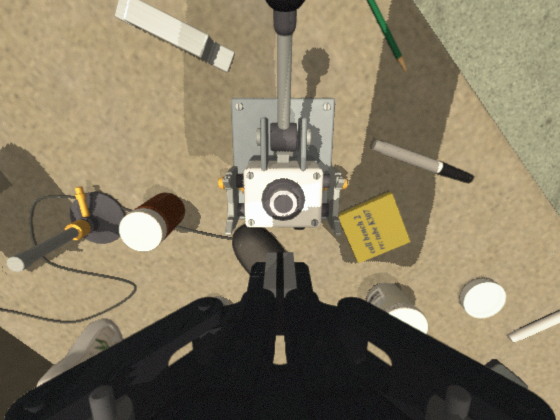

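The wrist view has the button at (283,200), the knob at the top edge (285,0) and the guard at (175,35). The unit is square to the jaws, so I'm pressing now.

Request:
{"name": "jog_arm", "arguments": {
  "translation": [
    [-2, 1, -25],
    [-2, 1, -60],
    [-2, 1, -95],
    [-2, 1, -112],
    [-2, 1, -120],
    [-2, 1, -124],
    [-2, 1, -128],
    [-2, 1, -131],
    [-2, 1, -132],
    [-2, 1, -132],
    [-2, 1, -132],
    [-2, 1, -132]
  ],
  "turn": [0, 0, 0, 0, 0, 0, 0, 0, 0, 0, 0, 0]
}}

```text
clock: 3.15
position: [0.5418, 0.4286, 0.1204]
ee_rot: [-0.402, 0.915, 0.001, 0.001]
ft_force: [0.2, 1.0, -0.2]
grip_width: -0.002
```

```bash
cat > knob.py <<'E'
import sys
from h import *
np.set_printoptions(precision=4,suppress=True)
s=manip.get_obs();print(s["clock"],s["position"],s["ft_force"],s["grip_width"])
L=[]
for n in("side","top"):
    p=manip.camera(n);save(p,n+sys.argv[1]+".png")
    r=manip.pinpoint(p,"lever_knob")
    for q in r[:2]: print(n,q["at"],round(q["confidence"],2))
    for q in r[:1]: L.append((p,q["at"]))
    # model: knob vs lever angle, in unit frame
    best=[]
    u=np.array([.68,.733,0]);O=np.array([.5225,.4015,0])
    for a in np.arange(-.1,1.05,.05):
        e=np.radians(32)-a;K=O+u*(-.025-.115*np.cos(e))+[0,0,.105+.115*np.sin(e)]
        if r: best.append((np.hypot(*(proj(p,K)-r[0]["at"])),a,K))
    if best: print("  lever",min(best,key=lambda t:t[0]))
if len(L)==2: print("tri",tri(L))
E
python3 knob.py 1
```

```text
3.15 [0.5418 0.4286 0.1204] [ 0.2482  1.0123 -0.2355] -0.001989011982872933
side [361.6, 187.5] 0.7
  lever (np.float64(1.7030805530939253), np.float64(0.1), array([0.4354, 0.3076, 0.1559]))
top [211.3, 261.2] 0.89
  lever (np.float64(0.139053493624549), np.float64(0.9500000000000001), array([0.4332, 0.3053, 0.0611]))
tri [0.4278 0.2985 0.1451]
```

```bash
python3 - <<'E'
import cv2,numpy as np
a=cv2.imread("pics/side1.png")[150:350,290:490];b=cv2.imread("pics/top1.png")[140:340,80:280]
cv2.imwrite("pics/c1.png",cv2.resize(np.hstack([a,b]),None,fx=2,fy=2,interpolation=cv2.INTER_CUBIC))
E
```

```text
(no output)
```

View pics/c1.png

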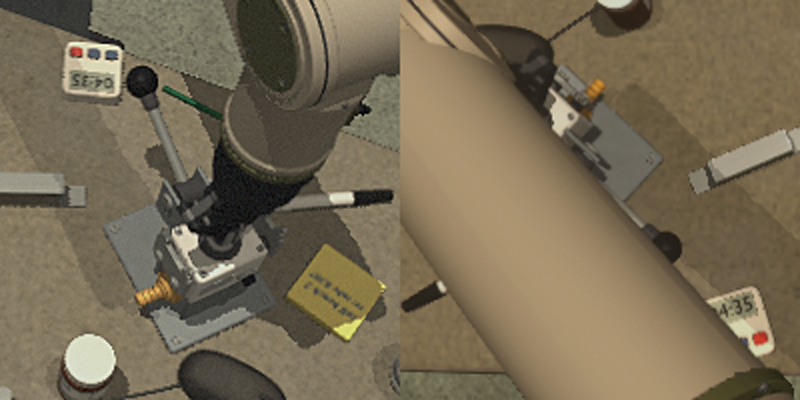

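Request:
{"name": "jog_arm", "arguments": {
  "translation": [
    [1, -1, -1],
    [2, -2, -2],
    [2, -2, -2],
    [2, -2, -2]
  ],
  "turn": [0, 0, 0, 0]
}}

```text
clock: 3.68
position: [0.5437, 0.4269, 0.1183]
ee_rot: [-0.402, 0.915, 0.001, 0.001]
ft_force: [-1.1, 2.8, 5.7]
grip_width: 0.0
```

```bash
python3 knob.py 2; python3 - <<'E'
from h import *
p=manip.camera("side")
u=np.array([.68,.733,0]);O=np.array([.5225,.4015,0])
for a in (0.02,.3,.6,1):
    e=np.radians(32)-a;K=O+u*(-.025-.115*np.cos(e))+[0,0,.105+.115*np.sin(e)];print(a,proj(p,K))
E
```

```text
3.6833 [0.5437 0.4269 0.1183] [-1.1386  2.786   5.6535] 0.0002693101217836311
side [399.9, 269.4] 0.44
  lever (np.float64(70.63564440919647), np.float64(1.0), array([0.4348, 0.307 , 0.0559]))
top [209.4, 261.9] 0.6
  lever (np.float64(0.7211549846782276), np.float64(0.4), array([0.4283, 0.2999, 0.1232]))
tri [ 0.4316  0.3905 -0.1406]
0.02 [363.93218362 188.58831251]
0.3 [358.83031812 191.75300768]
0.6 [355.7492777  199.30525564]
1 [355.49130816 214.47038731]
```

```bash
cat > blob.py <<'E'
from h import *
p=manip.camera("side");g=p["frame"].max(2);save(p,"blob.png")
for uv in((364,188),(359,192),(356,199),(355,214)):
    print(uv,g[uv[1]-4:uv[1]+5,uv[0]-4:uv[0]+5].mean())
s=manip.get_obs();print(s["clock"],s["position"],s["ft_force"])
E
python3 blob.py; python3 -c "
import cv2
a=cv2.imread('pics/blob.png')[150:300,300:460];cv2.imwrite('pics/c2.png',cv2.resize(a,None,fx=3,fy=3,interpolation=2))"
```

```text
(364, 188) 135.3827160493827
(359, 192) 135.7530864197531
(356, 199) 136.54320987654322
(355, 214) 37.58024691358025
3.9833 [0.54370227 0.42687005 0.11825405] [-2.03436252  3.21147352  4.57509019]
```

View pics/c2.png

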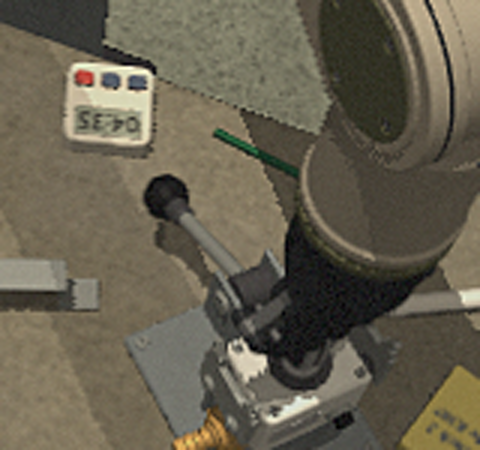

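The lever has dropped: the knob is at side pixel (355,215), exactly where the model puts 1.0 rad. I'm retreating and moving above the knob with the gripper open.

Request:
{"name": "jog_arm", "arguments": {
  "translation": [
    [0, 0, 25],
    [0, 0, 60],
    [-10, -11, 85],
    [-30, -33, 95],
    [-52, -58, 100],
    [-75, -83, 100],
    [-95, -105, 100],
    [-105, -116, 100],
    [-109, -120, 100],
    [-109, -120, 100]
  ],
  "turn": [0, 0, 0, 0, 0, 0, 0, 0, 0, 0],
  "grip": 85
}}

```text
clock: 4.82
position: [0.4346, 0.3054, 0.2181]
ee_rot: [-0.402, 0.916, 0.0, 0.001]
ft_force: [0.7, 0.8, 0.2]
grip_width: 0.997
```

```bash
python3 knob.py 3; python3 look.py w3.png lever_knob,guard_bridge .056
```

```text
4.8167 [0.4346 0.3054 0.2181] [0.7271 0.7526 0.2447] 0.9967884127057209
side [299.8, 239.7] 0.45
  lever (np.float64(61.13963657418537), np.float64(1.0), array([0.4348, 0.307 , 0.0559]))
5.0167 [0.4352 0.3074 0.2178] [-0.4026  0.9154  0.0008  0.0004] [ 0.8451 -0.2208  0.7292] 0.9982349833320592 1.684972272413022
lever_knob [275.5, 191.5] 0.79 [0.437  0.3021 0.056 ]
```

View pics/w3.png

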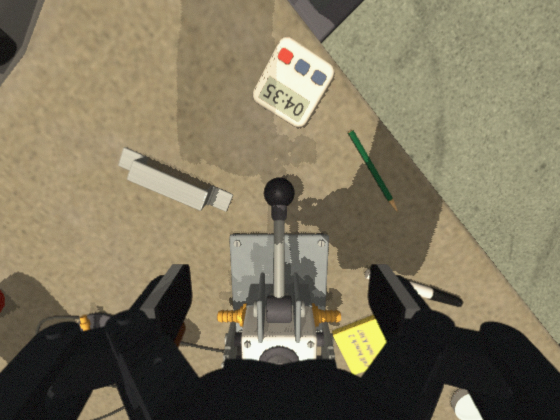

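The wrist view shows the dropped knob at (279,192), the timer at (293,82) and the guard at (175,180). The knob is centred in the jaw plane, so I'm descending and closing.

Request:
{"name": "jog_arm", "arguments": {
  "translation": [
    [0, -2, -30],
    [0, -2, -65],
    [0, -2, -100],
    [0, -2, -135],
    [0, -2, -160],
    [0, -2, -175],
    [0, -2, -182],
    [0, -2, -183],
    [0, -2, -183]
  ],
  "turn": [0, 0, 0, 0, 0, 0, 0, 0, 0]
}}

```text
clock: 5.92
position: [0.4353, 0.3057, 0.0352]
ee_rot: [-0.403, 0.915, 0.001, 0.0]
ft_force: [0.3, -0.2, 1.3]
grip_width: 0.994
```

Request:
{"name": "jog_arm", "arguments": {
  "translation": [
    [0, 0, 0],
    [0, 0, 0],
    [0, 0, 0],
    [0, 0, 0],
    [0, 0, 0],
    [0, 0, 0],
    [0, 0, 0],
    [0, 0, 0]
  ],
  "turn": [0, 0, 0, 0, 0, 0, 0, 0],
  "grip": 15,
  "grip_force": 30
}}

```text
clock: 6.58
position: [0.4352, 0.3063, 0.0359]
ee_rot: [-0.403, 0.915, 0.001, 0.001]
ft_force: [-3.0, 0.7, 7.0]
grip_width: 0.356
```

Opening is about 30 mm, so the knob is gripped near its equator. I'm lifting along the arc.

Request:
{"name": "jog_arm", "arguments": {
  "translation": [
    [-3, -3, 10],
    [-6, -6, 25],
    [-7, -8, 41],
    [-7, -8, 57],
    [-6, -6, 73],
    [-3, -3, 88],
    [0, 0, 99],
    [3, 3, 107],
    [5, 5, 112],
    [7, 8, 117],
    [7, 8, 117],
    [7, 8, 117]
  ],
  "turn": [0, 0, 0, 0, 0, 0, 0, 0, 0, 0, 0, 0]
}}

```text
clock: 7.58
position: [0.442, 0.3139, 0.1525]
ee_rot: [-0.403, 0.915, 0.001, 0.0]
ft_force: [-2.4, -2.4, -0.5]
grip_width: 0.352
```

```bash
python3 knob.py 4; python3 blob.py
```

```text
7.5833 [0.442  0.3139 0.1525] [-2.3848 -2.4077 -0.5109] 0.3520887511702307
side [363.0, 189.9] 0.62
  lever (np.float64(1.1108352680102473), np.float64(0.1), array([0.4354, 0.3076, 0.1559]))
(364, 188) 25.432098765432098
(359, 192) 33.32098765432099
(356, 199) 79.95061728395062
(355, 214) 122.58024691358025
7.8333 [0.44203985 0.31386143 0.15252721] [-2.98622866 -3.58036851 -0.69479654]
```

Request:
{"name": "jog_arm", "arguments": {
  "translation": [
    [0, 0, 1],
    [0, 0, 2],
    [0, 0, 2]
  ],
  "turn": [0, 0, 0]
}}

```text
clock: 8.08
position: [0.4428, 0.3147, 0.1547]
ee_rot: [-0.403, 0.915, 0.001, 0.002]
ft_force: [3.7, 4.1, -5.4]
grip_width: 0.354
```

Request:
{"name": "jog_arm", "arguments": {
  "translation": [
    [0, 0, 0],
    [0, 0, 0],
    [0, 0, 0],
    [0, 0, 0],
    [0, 0, 5],
    [0, 0, 20],
    [0, 0, 50],
    [0, 0, 80],
    [0, 0, 90]
  ],
  "turn": [0, 0, 0, 0, 0, 0, 0, 0, 0],
  "grip": 85
}}

```text
clock: 8.83
position: [0.4439, 0.3156, 0.2497]
ee_rot: [-0.403, 0.915, 0.002, 0.004]
ft_force: [-0.1, 0.3, 0.8]
grip_width: 0.991
```

```bash
python3 blob.py; python3 look.py w4.png lever_knob,guard_bridge; python3 knob.py 5
```

```text
(364, 188) 33.97530864197531
(359, 192) 44.851851851851855
(356, 199) 128.2469135802469
(355, 214) 117.41975308641975
8.8833 [0.44412903 0.31583664 0.24994406] [0.29011485 0.31234374 2.14002535]
8.8833 [0.4441 0.3158 0.2499] [-0.4028  0.9153  0.0023  0.0049] [0.2901 0.3123 2.14  ] 0.9949939850373211 1.6848505716040427
lever_knob [280.5, 207.9] 0.72 [0.439 0.31  0.166]
guard_bridge [170.3, 167.7] 0.81 [0.5293 0.2163 0.032 ]
9.0333 [0.4426 0.3146 0.2442] [-0.6579  0.169  -0.6092] 0.9930765614404495
side [365.0, 189.9] 0.61
  lever (np.float64(1.51154924031217), np.float64(0.0), array([0.4392, 0.3117, 0.1659]))
top [193.1, 144.3] 0.45
  lever (np.float64(108.11999600813932), np.float64(-0.1), array([0.4437, 0.3165, 0.1754]))
tri [0.5781 0.3088 0.3632]
```

Latched: the side view puts the knob at 0 rad. Next is the guard.

Request:
{"name": "jog_arm", "arguments": {
  "translation": [
    [7, -8, 5],
    [14, -16, 5],
    [21, -24, 5],
    [28, -32, 5],
    [35, -40, 5],
    [42, -48, 5],
    [49, -56, 5],
    [56, -64, 5],
    [63, -72, 5],
    [70, -80, 5],
    [77, -88, 5],
    [83, -95, 5]
  ],
  "turn": [-7, -14, -21, -28, -35, -42, -49, -56, -63, -70, -77, -84]
}}

```text
clock: 10.23
position: [0.5255, 0.2186, 0.2476]
ee_rot: [0.316, 0.949, -0.0, 0.001]
ft_force: [0.3, 0.1, 0.4]
grip_width: 0.996
```

Request:
{"name": "jog_arm", "arguments": {
  "translation": [
    [0, 0, -8],
    [0, 0, -20],
    [0, 0, -30],
    [0, 0, -40],
    [0, 0, -45],
    [0, 0, -45]
  ],
  "turn": [-7, -14, -21, -28, -30, -30]
}}

```text
clock: 10.73
position: [0.5245, 0.2182, 0.2006]
ee_rot: [0.552, 0.834, -0.002, 0.0]
ft_force: [0.0, 0.6, -0.4]
grip_width: 0.995
```

```bash
python3 look.py w5.png guard_bridge; python3 - <<'E'
from h import *
p=manip.camera("wrist")
for q in manip.outline_of(p,"guard_bridge")[:1]:
    c,wh,an=cv2.minAreaRect(np.argwhere(q["mask"])[:,::-1].astype(np.float32));print(q["confidence"],q["extent"],c,wh,an)
    for x in cv2.boxPoints((c,wh,an)): print(x,atz(p,x,.0))
E
```

```text
10.7333 [0.5245 0.2182 0.2006] [ 0.5515  0.8342 -0.0018  0.    ] [ 0.0467  0.5814 -0.4194] 0.9951297640311939 -0.04978389776398116
guard_bridge [278.2, 183.0] 0.83 [0.5193 0.2242 0.032 ]
guard_bridge [135.3, 105.8] 0.38 [0.3634 0.2399 0.032 ]
0.83 [266.4, 116.4, 294.0, 238.2] (280.5, 177.5) (117.0, 23.0) 90.0
[269. 119.] [0.48625125 0.27880639 0.        ]
[292. 119.] [0.50907107 0.28861101 0.        ]
[292. 236.] [0.56422943 0.16443603 0.        ]
[269. 236.] [0.53859959 0.15341971 0.        ]
```

View pics/w5.png

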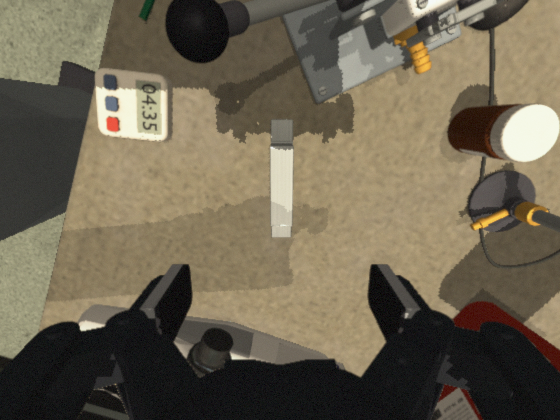

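The strap is at (281,178), parallel with the jaws, 1 mm off laterally and about 3 mm off along its length. I'm descending onto the bridge.

Request:
{"name": "jog_arm", "arguments": {
  "translation": [
    [0, 1, -30],
    [0, 2, -65],
    [0, 3, -100],
    [0, 3, -130],
    [0, 3, -155],
    [0, 3, -170],
    [0, 3, -178],
    [0, 3, -181],
    [0, 3, -181]
  ],
  "turn": [0, 0, 0, 0, 0, 0, 0, 0, 0]
}}

```text
clock: 11.68
position: [0.5259, 0.2218, 0.0222]
ee_rot: [0.55, 0.835, 0.0, 0.001]
ft_force: [-0.0, -0.5, -0.4]
grip_width: 0.993
```

Request:
{"name": "jog_arm", "arguments": {
  "translation": [
    [0, 0, 0],
    [0, 0, 0],
    [0, 0, 0],
    [0, 0, 0],
    [0, 0, 0],
    [0, 0, 0],
    [0, 0, 0],
    [0, 0, 0],
    [0, 0, 0]
  ],
  "turn": [0, 0, 0, 0, 0, 0, 0, 0, 0],
  "grip": 10,
  "grip_force": 40
}}

```text
clock: 12.43
position: [0.5261, 0.2219, 0.0228]
ee_rot: [0.55, 0.835, 0.0, 0.001]
ft_force: [-1.5, -0.7, 5.8]
grip_width: 0.259
```

Request:
{"name": "jog_arm", "arguments": {
  "translation": [
    [0, 0, 8],
    [0, 0, 25],
    [0, 0, 55],
    [0, 0, 90],
    [0, 0, 125],
    [0, 0, 160],
    [0, 0, 190],
    [0, 0, 212],
    [0, 0, 222],
    [0, 0, 222]
  ],
  "turn": [0, 0, 0, 0, 0, 0, 0, 0, 0, 0]
}}

```text
clock: 13.27
position: [0.527, 0.2222, 0.2472]
ee_rot: [0.55, 0.835, 0.002, 0.002]
ft_force: [1.0, -0.1, -2.5]
grip_width: 0.266
```

Request:
{"name": "jog_arm", "arguments": {
  "translation": [
    [1, 10, 0],
    [3, 30, 0],
    [5, 55, 0],
    [7, 80, 0],
    [9, 105, 0],
    [11, 130, 0],
    [13, 155, 0],
    [15, 175, 0],
    [17, 192, 0],
    [18, 200, 0],
    [18, 203, 0],
    [18, 203, 0]
  ],
  "turn": [2, 5, 8, 11, 14, 17, 20, 22, 24, 24, 24, 24]
}}

```text
clock: 14.27
position: [0.5444, 0.4254, 0.2455]
ee_rot: [0.364, 0.931, 0.001, 0.001]
ft_force: [0.4, -0.8, -1.3]
grip_width: 0.267
```

```bash
python3 - <<'E'
from h import *
np.set_printoptions(precision=4,suppress=True)
s=manip.get_obs();print(s["clock"],s["position"],s["ee_rot"],s["grip_width"])
S=[];G=[]
for n in("side","wrist","top"):
    p=manip.camera(n);save(p,n+"6.png")
    for l,z in(("guard_bridge",.254),("guard_seat",.154),("button_top",.127),("lever_knob",.166)):
        for q in manip.pinpoint(p,l)[:1]: print(n,l,q["at"],round(q["confidence"],2),atz(p,q["at"],z))
a=cv2.imread("pics/wrist6.png");b=cv2.resize(cv2.imread("pics/side6.png")[130:340,280:480],None,fx=2,fy=2,interpolation=2)
cv2.imwrite("pics/c6.png",cv2.resize(np.hstack([a,b]),(800,int(800*420/960))))
E
```

```text
14.2667 [0.5444 0.4254 0.2455] [0.3644 0.9312 0.0013 0.0009] 0.2665489246454114
side guard_bridge [417.0, 235.1] 0.68 [0.5473 0.4264 0.254 ]
side guard_seat [405.1, 257.7] 0.77 [0.5408 0.4261 0.154 ]
side button_top [400.5, 267.6] 0.71 [0.549  0.4257 0.127 ]
side lever_knob [365.0, 190.4] 0.88 [0.4427 0.3141 0.166 ]
wrist guard_bridge [276.1, 273.1] 0.63 [0.5433 0.4222 0.254 ]
wrist lever_knob [79.8, 214.4] 0.91 [0.4394 0.3135 0.166 ]
top guard_bridge [118.4, 185.0] 0.94 [0.548 0.431 0.254]
top guard_seat [139.8, 198.6] 0.84 [0.5424 0.4242 0.154 ]
top button_top [143.7, 199.4] 0.63 [0.5454 0.4248 0.127 ]
top lever_knob [200.1, 254.6] 0.56 [0.4404 0.3093 0.166 ]
```

View pics/c6.png

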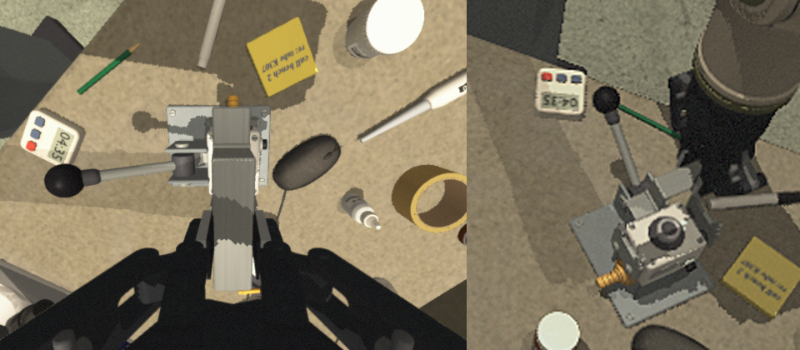

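Request:
{"name": "jog_arm", "arguments": {
  "translation": [
    [0, 0, -10],
    [0, 0, -25],
    [0, 0, -40],
    [0, 0, -52],
    [0, 0, -60],
    [0, 0, -65],
    [0, 0, -65]
  ],
  "turn": [0, 0, 0, 0, 0, 0, 0]
}}

```text
clock: 15.6
position: [0.5446, 0.4249, 0.1808]
ee_rot: [0.364, 0.931, 0.002, 0.001]
ft_force: [0.3, 0.4, -1.1]
grip_width: 0.263
```

```bash
python3 - <<'E'
from h import *
np.set_printoptions(precision=4,suppress=True)
s=manip.get_obs();print(s["clock"],s["position"],s["ee_rot"],s["grip_width"])
P={n:manip.camera(n) for n in("side","wrist")}
for n in P: save(P[n],n+"7.png")
a=cv2.resize(cv2.imread("pics/wrist7.png")[90:370,180:370],None,fx=2,fy=2,interpolation=2)
b=cv2.resize(cv2.imread("pics/side7.png")[200:320,340:460],(560,560),interpolation=2)
cv2.imwrite("pics/c7.png",cv2.resize(np.hstack([a,b]),(800,int(800*560/940))))
E
```

```text
15.6 [0.5446 0.4249 0.1808] [0.3645 0.9312 0.0016 0.001 ] 0.26289548181620437
```

View pics/c7.png

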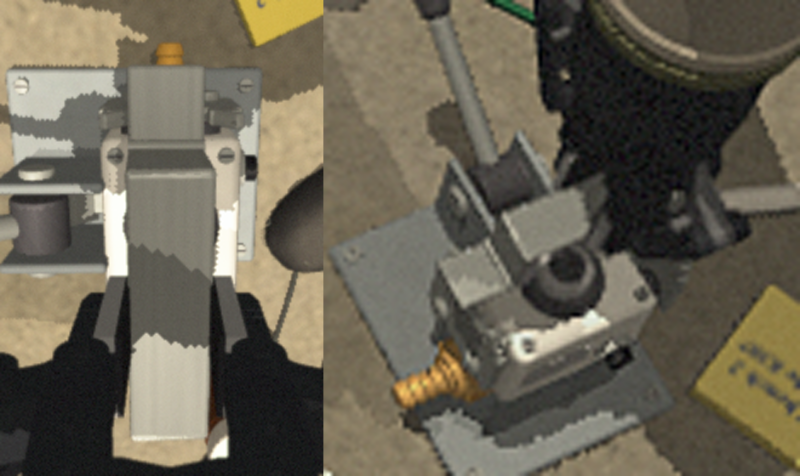

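In the wrist crop the strap, at column 171, is centred between the box screws (115 and 227) and parallel to the unit. I'm lowering in steps and checking the force.

Request:
{"name": "jog_arm", "arguments": {
  "translation": [
    [0, 0, -6],
    [0, 0, -12],
    [0, 0, -17],
    [0, 0, -21],
    [0, 0, -24],
    [0, 0, -27],
    [0, 0, -27]
  ],
  "turn": [0, 0, 0, 0, 0, 0, 0]
}}

```text
clock: 16.28
position: [0.5449, 0.4252, 0.1549]
ee_rot: [0.364, 0.931, 0.002, 0.001]
ft_force: [-1.0, -0.8, -2.2]
grip_width: 0.259
```

Request:
{"name": "jog_arm", "arguments": {
  "translation": [
    [0, 0, -2],
    [0, 0, -4],
    [0, 0, -6],
    [0, 0, -7],
    [0, 0, -7]
  ],
  "turn": [0, 0, 0, 0, 0]
}}

```text
clock: 16.7
position: [0.545, 0.4254, 0.1478]
ee_rot: [0.364, 0.931, 0.002, 0.002]
ft_force: [0.6, 1.7, -1.2]
grip_width: 0.268
```

```bash
python3 - <<'E'
from h import *
np.set_printoptions(precision=4,suppress=True)
s=manip.get_obs();print(s["clock"],s["position"],s["ee_rot"],s["grip_width"],s["ft_force"],s["torque"])
P={n:manip.camera(n) for n in("side","wrist")}
for n in P: save(P[n],n+"8.png")
a=cv2.resize(cv2.imread("pics/wrist8.png")[90:370,180:370],None,fx=2,fy=2,interpolation=2)
b=cv2.resize(cv2.imread("pics/side8.png")[200:320,340:460],(560,560),interpolation=2)
cv2.imwrite("pics/c8.png",cv2.resize(np.hstack([a,b]),(800,int(800*560/940))))
E
```

```text
16.7 [0.545  0.4254 0.1478] [0.3643 0.9313 0.0025 0.0015] 0.26784086848542105 [ 0.5787  1.7122 -1.2158] [ 0.3305 -0.3855  0.1567]
```

View pics/c8.png

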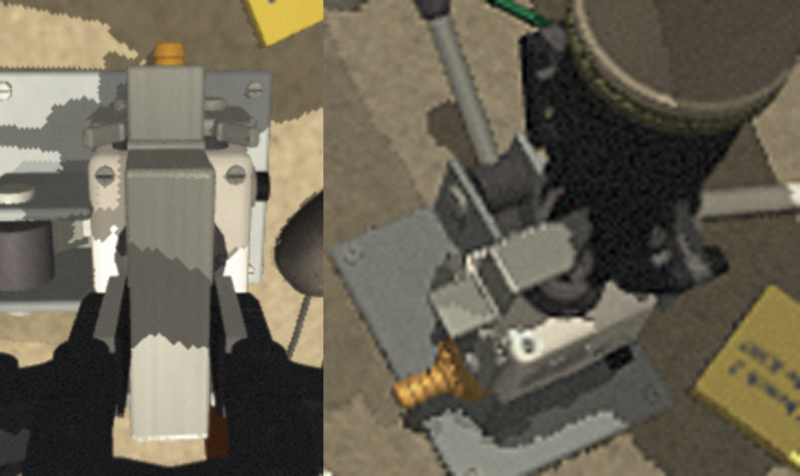

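The tab has entered the notch and there is no contact force yet. I'll lower the last few millimetres.

Request:
{"name": "jog_arm", "arguments": {
  "translation": [
    [0, 0, -1],
    [0, 0, -2],
    [0, 0, -3],
    [0, 0, -4],
    [0, 0, -4]
  ],
  "turn": [0, 0, 0, 0, 0]
}}

```text
clock: 17.22
position: [0.5454, 0.4253, 0.1448]
ee_rot: [0.365, 0.931, 0.003, 0.002]
ft_force: [0.7, -0.7, 4.6]
grip_width: 0.263
```

Contact comes at exactly the predicted seated height, 144.8 mm. I'm releasing gently.

Request:
{"name": "jog_arm", "arguments": {
  "translation": [
    [0, 0, 0],
    [0, 0, 0],
    [0, 0, 0],
    [0, 0, 0],
    [0, 0, 2],
    [0, 0, 10],
    [0, 0, 25],
    [0, 0, 50],
    [0, 0, 80],
    [0, 0, 110],
    [0, 0, 120],
    [0, 0, 120]
  ],
  "turn": [0, 0, 0, 0, 0, 0, 0, 0, 0, 0, 0, 0],
  "grip": 50
}}

```text
clock: 18.22
position: [0.5465, 0.4261, 0.2694]
ee_rot: [0.365, 0.931, 0.006, 0.003]
ft_force: [0.3, -0.6, 0.3]
grip_width: 0.586
```

Request:
{"name": "jog_arm", "arguments": {
  "translation": [
    [-10, 20, 10],
    [-25, 50, 10],
    [-40, 80, 10],
    [-55, 105, 10],
    [-65, 125, 10],
    [-70, 130, 10],
    [-70, 130, 10]
  ],
  "turn": [0, 0, 0, 0, 0, 0, 0]
}}

```text
clock: 18.8
position: [0.474, 0.5579, 0.2779]
ee_rot: [0.363, 0.932, 0.005, 0.002]
ft_force: [0.4, -0.1, -0.5]
grip_width: 0.584
```

```bash
python3 - <<'E'
from h import *
np.set_printoptions(precision=4,suppress=True)
s=manip.get_obs();print(s["clock"],s["position"],s["ft_force"])
for l in("guard_bridge","lever_knob"):
    L=[]
    for n in("side","top"):
        p=manip.camera(n);save(p,n+"9.png")
        for q in manip.pinpoint(p,l)[:1]: L.append((p,q["at"]));print(n,l,q["at"],q["confidence"],atz(p,q["at"],.154 if l[0]=="g" else .166))
    if len(L)==2: print(tri(L))
a=cv2.resize(cv2.imread("pics/top9.png")[130:290,80:230],(400,427),interpolation=2)
b=cv2.resize(cv2.imread("pics/side9.png")[170:330,330:480],(400,427),interpolation=2)
cv2.imwrite("pics/c9.png",np.hstack([a,b]))
E
```

```text
18.8 [0.474  0.5579 0.2779] [ 0.3598 -0.1091 -0.4965]
side guard_bridge [404.2, 256.4] 0.89 [0.539  0.4238 0.154 ]
top guard_bridge [139.5, 198.2] 0.89 [0.5431 0.4248 0.154 ]
[0.5421 0.4233 0.1597]
side lever_knob [364.2, 188.8] 0.65 [0.4399 0.3116 0.166 ]
top lever_knob [198.9, 256.2] 0.73 [0.4376 0.3113 0.166 ]
[0.4378 0.3116 0.163 ]
```

View pics/c9.png

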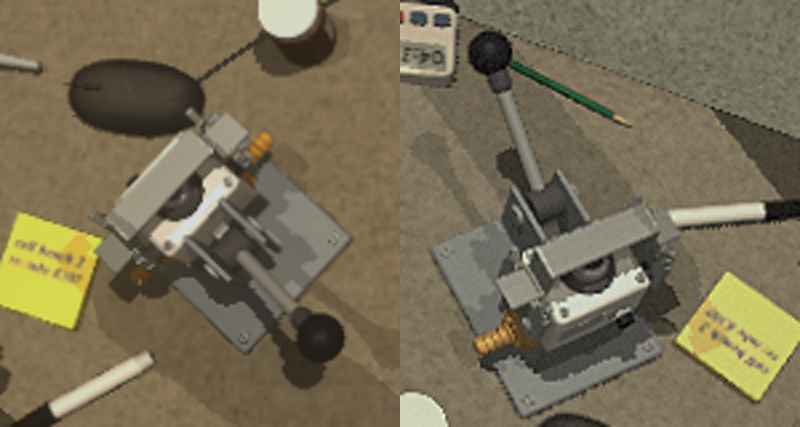

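The guard sits in both notches across the button. Its detections, side (404,256) and top (139.5,198), match the seat's to about 2 px. The lever is up. Handing in.

```bash
python3 -c "
from workcell import manip
print(manip.hand_in())"
```

```text
the job is handed in; nothing more can be done
None
```

The trip test is done and the job is handed in at about 19 s of the 70 s allowed; `hand_in` reports no verdict.

- **Button press:** the first press stopped short at TCP height 120 mm with no force and the lever still up. About 2 mm more released it, and the side camera then showed the knob where 1.0 rad should put it.
- **Lever:** I gripped the knob, lifted it along its arc to about 0.07–0.1 rad past the latch point (from the TCP height) and let go. It stayed up by itself. The last side and top detections put the knob at (0.438, 0.312, 0.163), which fits the latched position.
- **Guard:** I gripped it by the bridge, turned it 24° and lowered it into the notches. It made contact at the expected seated height.
- **Last guard check:**
  - The guard's detections match the seat's to about 2 px in the side view and well under 1 px in the top view, and the pictures show both tabs in the notches.
  - The two-camera height came out at 160 mm instead of 154 mm. I put that down to detection noise, since the contact height agreed with 154 mm.
- **Bystanders and arm:** I sent the arm nowhere near the bottle or timer, and both stand upright in the last pictures; I did not measure their positions again. The arm ended clear of everything.

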